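Lock the loose flange onto the filament winder

ROBOT

A 6-joint arm with a two-finger parallel gripper is mounted at the origin on a cart in front of the work surface, level with it; the furniture and walls round the work are solid. World frame = base frame: x ahead of the robot, y to its left, z up, the work surface at z = 0. Lengths are in m, angles in rad, forces in N, time in s.
With the tool pointing down it reaches from about 0.35 to 0.975 m from the base axis. Payload 4.9 kg.
Tool frame: the origin (TCP) lies at the very end of the fingers, on their centre line; the grasp point (between the pads) lies 19 mm behind it (ctrl.grasp_offset is the distance from the TCP to the grasp point, in m); z points along the fingers, y is the line along which they close (so a half turn about z gives the same grasp; the last joint's range is limited). The gripper opens to 85 mm and grips with 20 to 120 N. Pads are 22 mm wide; open, the fingers measure 114 mm over their backs; the gripper's body (76 mm by 85 mm) begins 54 mm behind the grasp point. The pads swing forward as they close: fully open they stand 13 mm farther back than shut.
Start: joints at [1.207, 0.053, 1.613, -0, 1.476, -0.119], TCP at [0.151, 0.606, 0.231] pointing down, gripper open.
Joint ranges: [-3.01, 3.01], [-1.01, 2.22], [0.06, 2.58], [-1.02, 4.17], [0.09, 2.62], [-3.14, 3.14]. Speed limits (rad/s): [2.57, 2.57, 3.14, 3.14, 3.14, 3.14].

INTERFACE

Orientations are given as a rotation vector (axis times angle).
In Python, from station import ctrl, optics gives the robot as it stands.
- The arm moves only by the shell command python3 -m handwheel 'ROWS' [OPENING] [FORCE]. ROWS is JSON, a list of rows, each an object of numbers: "tx", "ty", "tz": the shift along the tool's x, y, z in mm; "roll": the turn about the tool's z in rad. A call has 1 to 12 rows; each row shifts and turns the commanded pose from where the row before left it, along the tool's axes as they then stand; what a row does not reach is not made up. A row lasts 1/12 s, in which the tool goes at most 41.7 mm and 7.16 degrees, less where a joint would pass 70% of its speed; a pose out of reach is approached as far as the arm can. A call with a gripper value outside its range is refused whole. OPENING is the finger opening in mm, from 0 to 85.4, set as the call begins (- or left out, the last holds). The fingers move at their own pace and stop on an object; FORCE is the grip in N (left out, the last holds). Time passes only in rows, so rows that do not move let the fingers close. It gives the time, the measured TCP pose, the force, the opening and the grip force at its end, in the units of the state.
- ctrl.get_obs(): the state, without advancing time (a new reading comes with each control period).
- optics.get_image(name): name is "scene" or "top" or "wrist"; returns (picture, depth): 420x560x3 uint8, red, green, blue; 420x560 float32, m along the optical axis (not along the pixel's ray), 0 where there is no reading.
- optics.camera_params(name): a dict with "mtx" (3x3 intrinsics, pixels), "k1" (the pictures are not rectified: a ray, as slopes to the right and down, at radius r is drawn at 1 + k1 r^2 times it, then the intrinsics apply), "extrinsics" (4x4, takes a point from camera to world coordinates); the wrist camera has in their place "tool_from_camera" (4x4, takes a point from camera to tool coordinates, whose origin is the TCP and whose axes are the flange's). Camera axes: x right, y down, z forward; pixel columns grow to the right and rows downward; lengths in m; the calibration is good to about 2 mm. A picture is of the moment at which its call begins: read the wrist's pose just before it. camera_params takes no time and is no camera call.
- ctrl.finish_job(): hands the job in; it is judged then, once.
The state is a dict: "t": time; "q": joint angles; "dq": joint speeds; "effort": joint torques, N m; "tool_pos": TCP position; "tool_rot": TCP orientation; "contact_force": force on the tool from outside, world axes, zero at the start; "wrist_torque": the same for the moment, N m; "opening": finger opening in m; "grip_force": force on a finger pad.
Only numpy, scipy, OpenCV 4.12 (cv2) and the standard library are available. Lean on these libraries where they do the work, as an engineer would, in place of code of your own. Each camera call takes 0.05 s, during which the arm holds its last target. There are 200 camera calls.

TASK

Put the loose flange back on the filament winder: lower it level onto the grey core and find the place where all eight teeth drop into the eight slots together, then press it down against the sprung nose and turn it clockwise until it locks and stays down by itself. Do not force it, and leave the other things on the bench where they are.

Things in the scene. Friction and masses are not known exactly. Their poses are not given: they have to be found in the camera images.
- flange: Loose grey spool flange, 160 mm across, 46 mm high, 0.10-0.21 kg, standing on its teeth on the bench. Origin: centre, at the tooth tips; z up. Eight equal teeth hang under the disc at every 45 degrees, the first along +x: 7 mm wide, 15 mm long up to the disc's underside, an upright stem 40 to 44 mm from the axis, with a foot at the tip reaching outward to 55 mm, 5 mm high.
- grip (a point): Middle of the flange's grip bar, 34 mm above the flange's origin; axes as the flange. The straight bar on top of the disc lies along the flange's x: 60 mm long, 14 mm wide; its top is 46 mm above the flange's origin, the disc round it 22 mm at most.
- winder: Filament winder, fixed: pale wooden base 180 x 170 mm, top 38 mm above the bench; hand crank on its -y side (to 121 mm from the axis, 65 mm high), filament guide on its +x side (75 mm high). Origin: on the spindle axis at bench level, z up. On it a black lower flange 160 mm across and the grey tubular core, 122 mm across.
- rim (a point): Centre of the core's open rim, 97 mm above the bench; axes as the base. The rim is an inward ledge, 48 to 58 mm from the axis, with eight slots every 45 degrees, 15 mm wide: a tooth has 4 mm to spare either side, 3 mm radially. The core was left turned at any angle, held by a brake (4 Nm); no reading tells it: see or feel where the slots are. Tooth tips on the ledge: flange origin at this height.
- nose_top (a point): Top of the sprung nose, a steel pin 26 mm across in the middle of the core, 9 mm above the rim. It resists with 4 N at first and 0.8 N more per mm. With the teeth in the slots the unlocked flange rests on it by its disc's underside, its origin 6 mm below the rim.
- seat (a point): Where the flange's origin is when locked: on the axis, 11 mm below the rim. Under the ledge, clockwise from above, after each slot: a ridge (8 mm below the rim; the feet pass it with the flange origin 13 to 15 mm below the rim; 15 is the lowest, nose at 11 N), a pocket (6 mm below the rim) into which the foot rises, a stop. Turn about 22 degrees from mid-slot; stop at 25. The other way is blocked.
- pencil: Yellow pencil, 136 mm, lying between the work things; leave it.
- nozzle_tin: Round grey tin 43 mm across at the right near the front; leave it.
- paint_pot: White paint pot with a yellow band, 36 mm across, 42 mm high, at the right; leave it.

How it is judged:
On the way:
1. all eight teeth are in the slots of the core, the flange level (z of flange in the frame of rim below -0.0045 m and horizontal distance between flange and rim below 0.005 m and angle between flange's own z axis and vertical below 0.08 rad), for 0.1 s.
At the end, for the whole second after the job is handed in: The flange, let go, is locked: held down against the spring with its feet in the pockets (origin 11 mm below the rim, within 1.2 mm), level within 0.04 rad, centred within 5 mm and at rest (z of flange in the frame of rim between -0.0122 and -0.0098 m and horizontal distance between flange and rim below 0.005 m and angle between flange's own z axis and vertical below 0.04 rad and linear speed of flange below 0.01 m/s); the robot touches nothing.
It fails at once if the flange is pressed or wrenched on the winder with more than 100 N (contact force between flange and winder above 100 N).
It fails at once if a bystander is pushed more than 25 mm (distance of any of pencil, nozzle_tin, paint_pot from where it was at the start of the episode above 0.025 m).
It also fails if it takes over 64 s, if anything falls off the work surface, if the arm or the gripper's body presses on something with over 40 N, if the wrist force passes 120 N, or if a joint passes its speed limit or range.

## Working session

There is one attempt and no reset: what is moved stays moved. The work goes in short steps, Python scripts to look and compute and a shell command to move; the robot and the scene stay as the last step left them, time stands still between calls to the robot, and variables do not carry over. Pictures are saved under pics/ and viewed, at most 10 in all, crops included, and the job is handed in when it is done.

```bash
ls; mkdir -p pics
cat > h.py <<'E'
import numpy as np, cv2
from station import ctrl, optics
from scipy.spatial.transform import Rotation as R
def cloud(name):
    o=ctrl.get_obs(); im,d=optics.get_image(name); p=optics.camera_params(name)
    K=np.array(p["mtx"]);k1=p["k1"]
    h,w=d.shape
    uv=np.stack(np.meshgrid(np.arange(w),np.arange(h)),-1).reshape(-1,1,2).astype(float)
    n=cv2.undistortPoints(uv,K,np.array([k1,0,0,0.])).reshape(h,w,2)
    P=np.dstack([n*d[...,None],d])
    if "extrinsics" in p: T=np.array(p["extrinsics"])
    else:
        W=np.eye(4);W[:3,:3]=R.from_rotvec(o["tool_rot"]).as_matrix();W[:3,3]=o["tool_pos"];T=W@np.array(p["tool_from_camera"])
    X=P@T[:3,:3].T+T[:3,3]; X[d==0]=np.nan
    return im,d,X,T
E
python3 - <<'E'
from h import *
for n in ("top","scene"):
    im,d,X,T=cloud(n); cv2.imwrite(f"pics/{n}0.png",im[...,::-1]); np.save(n+"0.npy",X); print(n,T.round(3).tolist())
o=ctrl.get_obs();print(o)
E
```

```text
pics
top [[-0.028, -0.983, 0.182, 0.193], [-1.0, 0.028, -0.002, -0.097], [-0.003, -0.181, -0.983, 1.398], [0.0, 0.0, 0.0, 1.0]]
scene [[0.584, -0.594, 0.553, -0.143], [-0.812, -0.441, 0.383, -0.447], [0.016, -0.672, -0.74, 0.827], [0.0, 0.0, 0.0, 1.0]]
{'t': 0.1, 'q': array([ 1.20698520e+00,  5.33143739e-02,  1.61416673e+00, -1.13057486e-05,
        1.47595601e+00, -1.18978666e-01]), 'dq': array([ 7.44486051e-05, -7.78667738e-04, -2.51354716e-03,  1.93367854e-03,
        4.85794438e-04, -1.01767855e-03]), 'effort': array([ 1.59211877e-04, -3.94903779e+01, -3.71363568e+01, -2.05703009e-05,
        3.91373673e-03, -7.89636687e-06]), 'tool_pos': array([0.15128657, 0.6058404 , 0.23016535]), 'tool_rot': array([-3.83567765e-01, -3.11765467e+00,  2.81709977e-03]), 'contact_force': array([ 0.18336102,  0.4605451 , -0.27333299]), 'wrist_torque': array([-0.02355146, -0.02352975,  0.01035975]), 'grip_force': 0.0, 'opening': 0.0853214019646255}
```

View pics/top0.png

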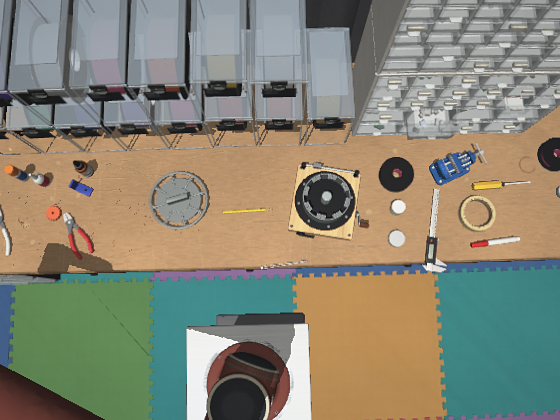

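View pics/scene0.png

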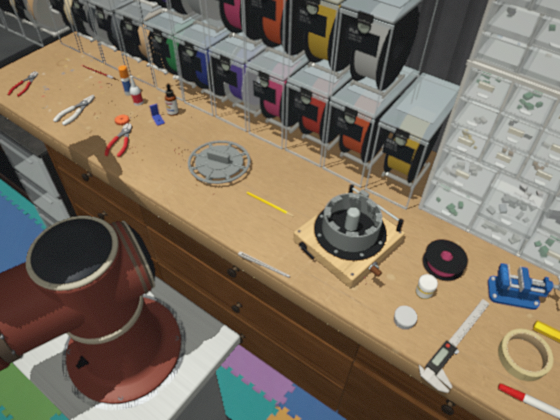

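The top view shows the flange at about (180,199), its bar slightly tilted, and the winder's core at (326,196). The pencil lies between them at (245,211), and the guide is at (362,222).

Run:
```python
from h import *
for n in("top","scene"):
    X=np.load(n+"0.npy"); 
    if n=="top": f=X[199,180]; w=X[196,326]
    else: f=X[162,220]; w=X[215,352]
    print(n,f,w)
    D=lambda c:np.hypot(X[...,0]-c[0],X[...,1]-c[1])
    b=X[(D(f)<.06)&(X[...,2]>.036)&(X[...,2]<.06)]
    q=cv2.minAreaRect(b[:,:2].astype(np.float32)*1000); print("bar",len(b),q,np.median(b[:,2]))
    dd=X[(D(f)<.12)&(X[...,2]>.010)&(X[...,2]<.035)]
    print("disc",cv2.minEnclosingCircle(dd[:,:2].astype(np.float32)*1000),np.median(dd[:,2]))
    nn=X[(D(w)<.1)&(X[...,2]>.1015)&(X[...,2]<.115)]; print("nose?",len(nn),nn.mean(0),nn.std(0))
    r=X[(D(w)<.1)&(X[...,2]>.092)&(X[...,2]<.101)]
    print("rim",len(r),cv2.minEnclosingCircle(r[:,:2].astype(np.float32)*1000),np.median(r[:,2]))
    bs=X[(D(w)<.16)&(X[...,2]>.03)&(X[...,2]<.043)]
    print("base",cv2.minAreaRect(bs[:,:2].astype(np.float32)*1000))
    a=X[(X[...,0]>.45)&(X[...,0]<.8)&(np.abs(X[...,1])<.5)&(X[...,2]>.12)]
    print("obst >.12: minx",a[:,0].min() if len(a) else None)
```

```text
top [0.47774175 0.16814344 0.04677724] [ 0.46216022 -0.21049528  0.10786053]
bar 132 ((481.6866455078125, 179.4652099609375), (14.933402061462402, 59.8410758972168), 16.844852447509766) 0.0452759355931478
disc ((476.0932922363281, 156.53038024902344), 101.25132751464844) 0.019820091463153222
nose? 85 [ 0.46056028 -0.2127705   0.10491906] [0.01941298 0.02002748 0.00229064]
rim 441 ((463.2974853515625, -211.9266815185547), 61.258575439453125) 0.0962133215212726
base ((457.205322265625, -216.36776733398438), (181.65318298339844, 187.2525177001953), 79.58934783935547)
obst >.12: minx 0.5983488881129023
scene [0.4775537  0.17020589 0.02262654] [ 0.45431256 -0.21451301  0.10533088]
bar 152 ((481.5475158691406, 178.4529266357422), (16.847576141357422, 61.642433166503906), 16.4398193359375) 0.045548049763462606
disc ((483.30584716796875, 177.82705688476562), 81.91584014892578) 0.02084938188942187
nose? 103 [ 0.46193279 -0.21214247  0.10559842] [0.00981662 0.0066795  0.00196805]
rim 751 ((464.5404968261719, -212.16815185546875), 62.74663162231445) 0.09735266386316377
base ((459.90771484375, -215.70034790039062), (185.4720001220703, 184.7490692138672), 81.4971694946289)
obst >.12: minx 0.595715610778651
```

```bash
python3 -m handwheel '[{"tx":-32,"ty":-25},{"tx":-32,"ty":-25},{"tx":-32,"ty":-25},{"tx":-32,"ty":-25},{"tx":-32,"ty":-25},{"tx":-32,"ty":-25},{"tx":-32,"ty":-25},{"tx":-32,"ty":-25},{"tx":-32,"ty":-25},{"tx":-32,"ty":-25},{"tx":-32,"ty":-25},{"tx":-32,"ty":-25}]'
python3 -m handwheel '[{"roll":0.115},{"roll":0.115},{"roll":0.115},{"roll":0.115},{"roll":0.115},{"roll":0.115},{"roll":0.115},{"roll":0.115},{"roll":0.115}]'
cat >> h.py <<'E'
def fit_bar(X,c=(.4817,.179)):
    D=np.hypot(X[...,0]-c[0],X[...,1]-c[1]); b=X[(D<.045)&(X[...,2]>.036)&(X[...,2]<.06)]
    if len(b)>20: print("bar",len(b),cv2.minAreaRect(b[:,:2].astype(np.float32)*1000),np.median(b[:,2]))
    dd=X[(D<.1)&(X[...,2]>.012)&(X[...,2]<.03)]
    if len(dd)>20: print("disc",cv2.minEnclosingCircle(dd[:,:2].astype(np.float32)*1000),np.percentile(dd[:,2],[50,99]))
def togo(x,y,z,yaw):  # target TCP, tool-x yaw deg -> shifts mm, roll
    o=ctrl.get_obs();M=R.from_rotvec(o["tool_rot"]).as_matrix()
    print("t",o["t"],"tcp",o["tool_pos"].round(4),"xyaw",np.degrees(np.arctan2(M[1,0],M[0,0])).round(2),"tilt",M[:,2].round(4),"F",o["contact_force"].round(2))
    print("togo mm",(M.T@(np.array([x,y,z])-o["tool_pos"])*1000).round(1),"roll",-((yaw-np.degrees(np.arctan2(M[1,0],M[0,0]))+180)%360-180)*np.pi/180)
E
python3 - <<'E'
from h import *
im,d,X,T=cloud("wrist");cv2.imwrite("pics/w0.png",im[...,::-1]); print(optics.camera_params("wrist")["tool_from_camera"])
fit_bar(X); togo(.4637,-.212,.23,106.8)
E
```

```text
[[ 9.79872957e-04 -9.61239482e-01 -2.75713070e-01  7.01938796e-02]
 [ 9.99999466e-01  8.51451630e-04  5.85476451e-04 -1.19807013e-03]
 [-3.28026738e-04 -2.75713497e-01  9.61239804e-01 -1.41941967e-01]
 [ 0.00000000e+00  0.00000000e+00  0.00000000e+00  1.00000000e+00]]
disc ((445.6081237792969, 222.89529418945312), 32.44655227661133) [0.0183581  0.02155922]
t 0.15 tcp [0.1513 0.6059 0.2303] xyaw 165.97 tilt [-6.0e-04 -1.5e-03 -1.0e+00] F [ 0.13 -0.15 -0.57]
togo mm [-501.3 -717.8    1.4] roll 1.0327614091476442$[0]: bad value
$[0]: bad value
```

View pics/w0.png

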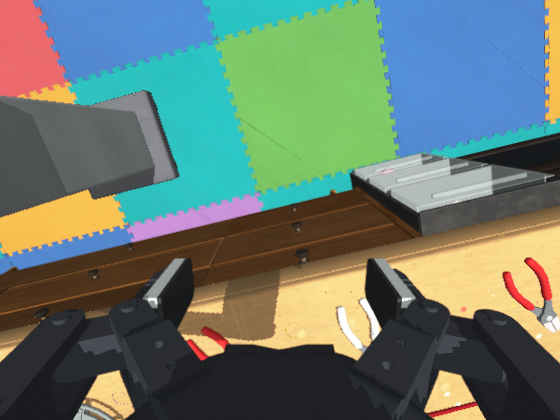

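The moves were refused, so the arm is still at its start pose. The wrist view shows the bench front, with the fingers at (170,285) and (390,285). I'll try rows with all four keys.

```bash
python3 -m handwheel '[{"tx":-32,"ty":-25,"tz":0,"roll":0}]'
python3 -m handwheel --help | head -20
```

```text
t: 0.23
tool_pos: [0.1738, 0.5766, 0.2303]
tool_rot: [-0.375, -3.117, -0.001]
contact_force: [1.5, -1.3, 0.0]
opening: 0.0854
grip_force: 0.0invalid input: not JSON, or not a number
```

```bash
python3 -m handwheel '[{"tx":-32,"ty":-25,"tz":0,"roll":0},{"tx":-32,"ty":-25,"tz":0,"roll":0},{"tx":-32,"ty":-25,"tz":0,"roll":0},{"tx":-32,"ty":-25,"tz":0,"roll":0},{"tx":-32,"ty":-25,"tz":0,"roll":0},{"tx":-32,"ty":-25,"tz":0,"roll":0},{"tx":-32,"ty":-25,"tz":0,"roll":0},{"tx":-32,"ty":-25,"tz":0,"roll":0},{"tx":-32,"ty":-25,"tz":0,"roll":0},{"tx":-32,"ty":-25,"tz":0,"roll":0},{"tx":-32,"ty":-25,"tz":0,"roll":0}]'
python3 -m handwheel '[{"tx":0,"ty":0,"tz":0,"roll":0.115},{"tx":0,"ty":0,"tz":0,"roll":0.115},{"tx":0,"ty":0,"tz":0,"roll":0.115},{"tx":0,"ty":0,"tz":0,"roll":0.115},{"tx":0,"ty":0,"tz":0,"roll":0.115},{"tx":0,"ty":0,"tz":0,"roll":0.115},{"tx":0,"ty":0,"tz":0,"roll":0.115},{"tx":0,"ty":0,"tz":0,"roll":0.115},{"tx":0,"ty":0,"tz":0,"roll":0.115}]'
python3 - <<'E'
from h import *
im,d,X,T=cloud("wrist");cv2.imwrite("pics/w1.png",im[...,::-1]);np.save("w1.npy",X)
fit_bar(X); togo(.4637,-.212,.23,106.8); togo(.4817,.179,.23,106.8)
E
```

```text
t: 1.15
tool_pos: [0.452, 0.2204, 0.2312]
tool_rot: [0.384, 3.118, 0.0]
contact_force: [1.2, 0.9, 0.8]
opening: 0.0853
grip_force: 0.0
t: 1.9
tool_pos: [0.4511, 0.2221, 0.2309]
tool_rot: [-1.883, -2.514, 0.001]
contact_force: [0.1, 0.2, 0.1]
opening: 0.0855
grip_force: 0.0
bar 558 ((483.2120361328125, 177.47705078125), (14.049126625061035, 58.86795425415039), 15.469457626342773) 0.04509110726469104
disc ((483.6361999511719, 176.84390258789062), 80.11410522460938) [0.01901386 0.02205776]
t 1.95 tcp [0.4511 0.2222 0.2309] xyaw 106.15 tilt [-7.e-04 -2.e-04 -1.e+00] F [ 1.3  -0.26  0.53]
togo mm [-420.5 -108.6    1. ] roll -0.011296723724521038
t 1.95 tcp [0.4511 0.2222 0.2309] xyaw 106.15 tilt [-7.e-04 -2.e-04 -1.e+00] F [ 1.3  -0.26  0.53]
togo mm [-50.   17.4   0.9] roll -0.011296723724521038
```

View pics/w1.png

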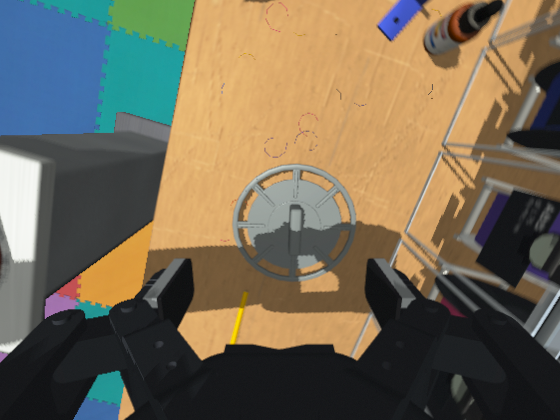

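The wrist view shows the flange at about (295,222), with its bar in line with the tool's x. Next I'll look at the core.

```bash
python3 -m handwheel '[{"tx":-37.5,"ty":-10.9,"tz":0,"roll":0},{"tx":-37.5,"ty":-10.9,"tz":0,"roll":0},{"tx":-37.5,"ty":-10.9,"tz":0,"roll":0},{"tx":-37.5,"ty":-10.9,"tz":0,"roll":0},{"tx":-37.5,"ty":-10.9,"tz":0,"roll":0},{"tx":-37.5,"ty":-10.9,"tz":0,"roll":0},{"tx":-37.5,"ty":-10.9,"tz":0,"roll":0},{"tx":-37.5,"ty":-10.9,"tz":0,"roll":0},{"tx":-37.5,"ty":-10.9,"tz":0,"roll":0},{"tx":-37.5,"ty":-10.9,"tz":0,"roll":0},{"tx":0,"ty":0,"tz":0,"roll":0},{"tx":0,"ty":0,"tz":0,"roll":0}]'
cat > rim.py <<'E'
from h import *
X=np.load("w2.npy"); c=np.array([.4637,-.212])
for _ in range(6):
    D=np.hypot(X[...,0]-c[0],X[...,1]-c[1])
    r=X[(D<.064)&(D>.04)&(np.abs(X[...,2]-.097)<.005)]
    # algebraic circle fit to outer edge (max radius per angular bin)
    a=np.degrees(np.arctan2(r[:,1]-c[1],r[:,0]-c[0]))%360; rr=np.hypot(*(r[:,:2]-c).T)
    E=[];
    for k in range(0,360,5):
        m=(a//5)*5==k
        if m.sum()>3: j=np.where(m)[0]; E.append(r[j[np.argsort(rr[j])[-3:]],:2].mean(0))
    E=np.array(E); A=np.c_[2*E,np.ones(len(E))]; s=np.linalg.lstsq(A,(E**2).sum(1),rcond=None)[0]; c=s[:2]
print("rim centre",c,"R",np.sqrt(s[2]+c@c),"z",np.median(r[:,2]),len(r),"bins",len(E))
n=X[(np.hypot(*(X[...,:2]-c).transpose(2,0,1))<.02)&(np.abs(X[...,2]-.106)<.003)]
print("nose",len(n),cv2.minEnclosingCircle(n[:,:2].astype(np.float32)*1000),np.median(n[:,2]))
# slot phase from ledge region: missing points at r 49..57
D=np.hypot(X[...,0]-c[0],X[...,1]-c[1]); m=(D>.049)&(D<.057); p=X[m]; a=np.degrees(np.arctan2(p[:,1]-c[1],p[:,0]-c[0]))%360
on=np.abs(p[:,2]-.097)<.004
h=[(on[(a>=k)&(a<k+5)].mean().round(2),int(((a>=k)&(a<k+5)).sum())) for k in range(0,360,5)]
print(h)
w=np.exp(8j*np.radians(a)); 
# average fraction by bins folded, slots = not on
f=np.array([1-x[0] for x in h]); k=np.arange(0,360,5)+2.5
z=np.nansum(f*np.exp(8j*np.radians(k))); print("slot angle mod45",np.degrees(np.angle(z))/8%45,abs(z))
for k0 in range(0,360,45):
    g=((k-k0)%360<90); z=np.nansum((f*np.exp(8j*np.radians(k)))[g]); print(k0,round(np.degrees(np.angle(z))/8%45,1),end="; ")
E
python3 - <<'E'
from h import *
im,d,X,T=cloud("wrist");cv2.imwrite("pics/w2.png",im[...,::-1]);np.save("w2.npy",X)
E
python3 rim.py
```

```text
t: 2.95
tool_pos: [0.454, -0.17, 0.231]
tool_rot: [-1.878, -2.517, -0.0]
contact_force: [-0.3, 0.1, 0.1]
opening: 0.0854
grip_force: 0.0
rim centre [ 0.46514278 -0.21391425] R 0.06038302304567858 z 0.09631348206518764 2957 bins 72
nose 429 ((464.93280029296875, -213.70249938964844), 12.63265609741211) 0.10515970773587185
[(np.float64(0.0), 18), (np.float64(0.0), 18), (np.float64(0.29), 17), (np.float64(0.76), 41), (np.float64(0.71), 49), (np.float64(0.6), 62), (np.float64(0.58), 57), (np.float64(0.51), 77), (np.float64(0.07), 15), (np.float64(nan), 0), (np.float64(0.0), 52), (np.float64(0.04), 106), (np.float64(0.53), 68), (np.float64(0.95), 41), (np.float64(1.0), 37), (np.float64(1.0), 39), (np.float64(0.93), 42), (np.float64(0.07), 14), (np.float64(0.0), 399), (np.float64(0.0), 1282), (np.float64(0.0), 1472), (np.float64(0.03), 1489), (np.float64(0.02), 1457), (np.float64(0.05), 789), (np.float64(0.26), 151), (np.float64(1.0), 36), (np.float64(nan), 0), (np.float64(0.0), 1), (np.float64(0.0), 5), (np.float64(0.04), 112), (np.float64(0.19), 202), (np.float64(0.17), 217), (np.float64
[... 534 characters left out ...]
oat64(0.0), 24), (np.float64(0.05), 22), (np.float64(0.55), 56), (np.float64(0.57), 56), (np.float64(0.59), 49), (np.float64(0.57), 49), (np.float64(0.55), 56), (np.float64(0.0), 21), (np.float64(0.0), 23), (np.float64(0.0), 22), (np.float64(0.14), 29), (np.float64(0.53), 49), (np.float64(0.52), 58), (np.float64(0.59), 51), (np.float64(0.54), 54), (np.float64(0.55), 69), (np.float64(0.0), 24)]
slot angle mod45 8.135820948350716 10.99907733504922
0 5.6; 45 12.3; 90 13.9; 135 11.4; 180 6.3; 225 4.9; 270 4.7; 315 3.6; rim.py:19: RuntimeWarning: Mean of empty slice.
  h=[(on[(a>=k)&(a<k+5)].mean().round(2),int(((a>=k)&(a<k+5)).sum())) for k in range(0,360,5)]
  ret = ret.dtype.type(ret / rcount)
```

View pics/w2.png

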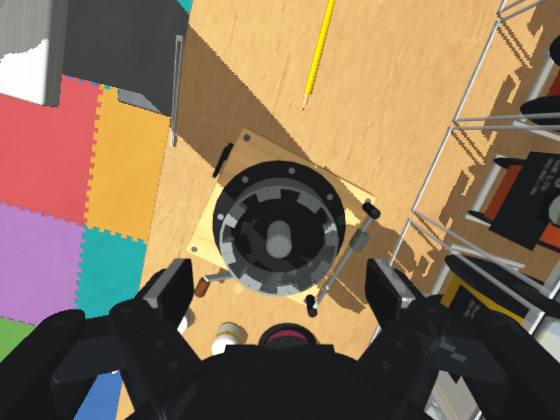

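The core fills (215–345, 180–295), with the nose at (279,235). The ledge segments show up bright. I'll work out the slot phase from the ledge points themselves.

Run:
```python
from h import *
X=np.load("w2.npy")
for c in ([.4651,-.2139],[.4649,-.2137]):
    p=X.reshape(-1,3); q=p[:,:2]-c; D=np.hypot(*q.T); a=np.degrees(np.arctan2(q[:,1],q[:,0]))%360
    on=(D>.0485)&(D<.0565)&(np.abs(p[:,2]-.0963)<.0025)
    H,_=np.histogram(a[on],360,(0,360)); b=(H>=4).astype(float)
    # template: ledge 28.8deg wide, slot 16.2
    k=np.arange(360)+.5
    sc=[np.sum(np.where(np.abs((k-s+22.5)%45-22.5)<8.1,-1,.55)*b) for s in np.arange(0,45,.5)]
    j=int(np.argmax(sc)); print("slot",j/2,sc[j])
    print("".join(str(int(x)) for x in b))
    for s in range(8):
        g=np.abs((k-(j/2+45*s)+180)%360-180)<22; z=k[g][b[g]==0]; 
        e=((k-(j/2+45*s)+180)%360-180)[g&(b==0)]; print(round(e.min()),round(e.max()),end=" | ")
    print()
togo(.4833,.1773,.1,105.8)
```

```text
slot 3.0 109.44999999999999
000000000000001101111111111101111011111100000000000000000001111111111111111111111111100000000000000000000111111111111111111111111100000000000000000001111111111111111111111111100000000000000000001111111111111111111111011000000000000000000001111111111111111111111111100000000000000000000111111111111111111111111100000000000000000001111111101111111110111111100000
-16 14 | -20 10 | -8 12 | -8 10 | -8 10 | -12 10 | -8 12 | -8 20 | 
slot 4.0 112.19999999999999
000000000000001111111111111111111111111100000000000000000001111111111111111111111111100000000000000000000111111111111111111111111100000000000000000001111111111111111111111111100000000000000000000111111111111111111111111100000000000000000000111111111111111111111111110000000000000000000110111111111111111111111100000000000000000001111111111111111111111111100000
-8 10 | -8 10 | -8 10 | -8 10 | -8 10 | -8 10 | -8 14 | -8 10 | 
t 3.0 tcp [ 0.4542 -0.1687  0.2309] xyaw 106.66 tilt [-7.e-04  9.e-04 -1.e+00] F [0.06 0.2  0.23]
togo mm [323.  127.2 131.2] roll 0.014993319715935045
```

Slots sit at about 4.7° mod 45. The flange's bar is at 105.5–106°, so it needs a tool x yaw of 94.7° to drop in. Now for the grasp.

```bash
python3 -m handwheel '[{"tx":35.9,"ty":14.1,"tz":0,"roll":0.012},{"tx":35.9,"ty":14.1,"tz":0,"roll":0},{"tx":35.9,"ty":14.1,"tz":0,"roll":0},{"tx":35.9,"ty":14.1,"tz":0,"roll":0},{"tx":35.9,"ty":14.1,"tz":0,"roll":0},{"tx":35.9,"ty":14.1,"tz":0,"roll":0},{"tx":35.9,"ty":14.1,"tz":0,"roll":0},{"tx":35.9,"ty":14.1,"tz":30,"roll":0},{"tx":35.9,"ty":14.1,"tz":30,"roll":0},{"tx":0,"ty":0,"tz":38,"roll":0},{"tx":0,"ty":0,"tz":38,"roll":0},{"tx":0,"ty":0,"tz":0,"roll":0}]' 45
python3 - <<'E'
from h import *
togo(.4833,.1773,.026,105.8)
E
```

```text
t: 4.0
tool_pos: [0.4788, 0.167, 0.0956]
tool_rot: [-1.878, -2.505, 0.018]
contact_force: [-1.9, -0.4, -1.4]
opening: 0.0449
grip_force: 0.0
t 4.0 tcp [0.4788 0.167  0.0956] xyaw 106.28 tilt [-0.0154 -0.0027 -0.9999] F [-1.86 -0.39 -1.39]
togo mm [ 8.5  8.2 69.5] roll 0.008355901765870175
```

```bash
python3 -m handwheel '[{"tx":0,"ty":0,"tz":20,"roll":0},{"tx":0,"ty":0,"tz":10,"roll":0},{"tx":0,"ty":0,"tz":0,"roll":0},{"tx":0,"ty":0,"tz":0,"roll":0}]'
python3 - <<'E'
from h import *
togo(.4833,.1773,.026,105.8)
E
```

```text
t: 4.33
tool_pos: [0.4861, 0.1663, 0.0752]
tool_rot: [1.89, 2.509, 0.001]
contact_force: [0.1, 0.4, 0.5]
opening: 0.0453
grip_force: 0.0
t 4.3333 tcp [0.4861 0.1663 0.0752] xyaw 106.02 tilt [ 6.e-04  2.e-04 -1.e+00] F [0.08 0.39 0.48]
togo mm [11.4  0.3 49.2] roll 0.003866056174617777
```

```bash
python3 -m handwheel '[{"tx":11.4,"ty":0.3,"tz":10,"roll":0},{"tx":0,"ty":0,"tz":15,"roll":0},{"tx":0,"ty":0,"tz":12,"roll":0},{"tx":0,"ty":0,"tz":6,"roll":0},{"tx":0,"ty":0,"tz":5,"roll":0},{"tx":0,"ty":0,"tz":0,"roll":0},{"tx":0,"ty":0,"tz":0,"roll":0}]'
python3 - <<'E'
from h import *
togo(.4833,.1773,.026,105.8)
E
```

```text
t: 4.92
tool_pos: [0.4832, 0.177, 0.0262]
tool_rot: [-1.891, -2.509, -0.0]
contact_force: [-0.9, -0.7, 0.5]
opening: 0.045
grip_force: 0.0
t 4.9167 tcp [0.4832 0.177  0.0262] xyaw 105.98 tilt [-1.e-04  0.e+00 -1.e+00] F [-0.9  -0.74  0.48]
togo mm [0.2 0.1 0.2] roll 0.003057619413796184
```

```bash
python3 -m handwheel '[{"tx":0,"ty":0,"tz":0,"roll":0},{"tx":0,"ty":0,"tz":0,"roll":0},{"tx":0,"ty":0,"tz":0,"roll":0},{"tx":0,"ty":0,"tz":0,"roll":0},{"tx":0,"ty":0,"tz":0,"roll":0},{"tx":0,"ty":0,"tz":0,"roll":0},{"tx":0,"ty":0,"tz":0,"roll":0},{"tx":0,"ty":0,"tz":0,"roll":0}]' 0 80
python3 -m handwheel '[{"tx":0,"ty":0,"tz":-5,"roll":0},{"tx":0,"ty":0,"tz":-10,"roll":0},{"tx":0,"ty":0,"tz":-25,"roll":0},{"tx":0,"ty":0,"tz":-35,"roll":0},{"tx":0,"ty":0,"tz":-35,"roll":0},{"tx":0,"ty":0,"tz":-10,"roll":0},{"tx":0,"ty":0,"tz":0,"roll":0},{"tx":0,"ty":0,"tz":0,"roll":0}]'
python3 - <<'E'
from h import *
im,d,X,T=cloud("wrist");np.save("w3.npy",X);o=ctrl.get_obs()
z=o["tool_pos"][2]-.026
D=np.hypot(X[...,0]-.4833,X[...,1]-.1773);b=X[(D<.1)&(X[...,2]>z+.008)&(X[...,2]<z+.028)]
print("disc",len(b),cv2.minEnclosingCircle(b[:,:2].astype(np.float32)*1000),np.percentile(b[:,2],[1,50,99]))
r=b[np.hypot(*(b[:,:2]-[.4833,.1773]).T)>.06]
print("plane slopes",np.linalg.lstsq(np.c_[r[:,:2],np.ones(len(r))],r[:,2],rcond=None)[0])
togo(.465,-.2138,.146,94.7)
E
```

```text
t: 5.58
tool_pos: [0.484, 0.1772, 0.0272]
tool_rot: [1.89, 2.508, 0.002]
contact_force: [-0.2, -0.2, 6.1]
opening: 0.0118
grip_force: 81.2
t: 6.25
tool_pos: [0.4828, 0.177, 0.1458]
tool_rot: [1.891, 2.509, 0.0]
contact_force: [-1.7, -0.1, -2.3]
opening: 0.0122
grip_force: 80.3
disc 31973 ((481.78375244140625, 177.41555786132812), 79.77836608886719) [0.13534448 0.13750485 0.14030811]
plane slopes [-0.00120538  0.00336985  0.13750423]
t 6.3 tcp [0.4818 0.1768 0.1442] xyaw 105.99 tilt [-3.e-03 -6.e-04 -1.e+00] F [-0.7   0.48 -2.09]
togo mm [-370.8 -123.7   -1.5] roll 0.19697035771604957
```

The flange is held level and centred under the TCP. Carrying it over to the winder.

```bash
python3 -m handwheel '[{"tx":-20,"ty":-6.7,"tz":0,"roll":0},{"tx":-38,"ty":-12.7,"tz":0,"roll":0},{"tx":-38,"ty":-12.7,"tz":0,"roll":0},{"tx":-38,"ty":-12.7,"tz":0,"roll":0},{"tx":-38,"ty":-12.7,"tz":0,"roll":0},{"tx":-38,"ty":-12.7,"tz":0,"roll":0},{"tx":-38,"ty":-12.7,"tz":0,"roll":0},{"tx":-38,"ty":-12.7,"tz":0,"roll":0},{"tx":-38,"ty":-12.7,"tz":0,"roll":0},{"tx":-27,"ty":-9,"tz":0,"roll":0},{"tx":-19.8,"ty":-6.4,"tz":0,"roll":0},{"tx":0,"ty":0,"tz":0,"roll":0.09}]'
python3 -m handwheel '[{"tx":0,"ty":0,"tz":0,"roll":0.09},{"tx":0,"ty":0,"tz":0,"roll":0.017},{"tx":0,"ty":0,"tz":0,"roll":0},{"tx":0,"ty":0,"tz":0,"roll":0}]'
python3 - <<'E'
from h import *
im,d,X,T=cloud("wrist");np.save("w4.npy",X);cv2.imwrite("pics/w4.png",im[...,::-1])
im,d,X,T=cloud("scene");cv2.imwrite("pics/s4.png",cv2.resize(im[120:300,270:470,::-1],None,fx=3,fy=3))
togo(.465,-.2138,.1257,94.7)
E
```

```text
t: 7.3
tool_pos: [0.4643, -0.2163, 0.1429]
tool_rot: [-2.006, -2.412, 0.003]
contact_force: [-0.6, 1.0, -2.2]
opening: 0.0121
grip_force: 80.1
t: 7.63
tool_pos: [0.4655, -0.2127, 0.1443]
tool_rot: [-2.124, -2.311, 0.001]
contact_force: [0.6, 0.7, -1.9]
opening: 0.0119
grip_force: 80.1
t 7.7333 tcp [ 0.466  -0.2129  0.1453] xyaw 94.8 tilt [-1.2e-03  8.0e-04 -1.0e+00] F [-0.25  0.29 -1.58]
togo mm [-0.8 -1.  19.6] roll 0.0017437328855978726
```

View pics/s4.png

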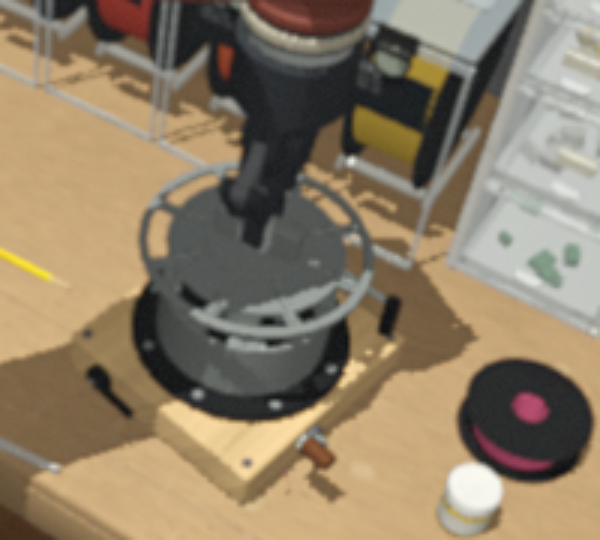

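The scene crop shows the flange level over the core, clear of the guide and the crank. I'll lower it in steps and watch the force.

```bash
python3 -m handwheel '[{"tx":-0.8,"ty":-1,"tz":8,"roll":0},{"tx":0,"ty":0,"tz":8,"roll":0},{"tx":0,"ty":0,"tz":3,"roll":0},{"tx":0,"ty":0,"tz":0,"roll":0},{"tx":0,"ty":0,"tz":0,"roll":0}]'
python3 -m handwheel '[{"tx":0,"ty":0,"tz":2,"roll":0},{"tx":0,"ty":0,"tz":2,"roll":0},{"tx":0,"ty":0,"tz":1,"roll":0},{"tx":0,"ty":0,"tz":0,"roll":0},{"tx":0,"ty":0,"tz":0,"roll":0}]'
python3 - <<'E'
from h import *
togo(.465,-.2138,.1257,94.7);print(ctrl.get_obs()["wrist_torque"])
E
```

```text
t: 8.15
tool_pos: [0.465, -0.2141, 0.1264]
tool_rot: [-2.127, -2.31, 0.0]
contact_force: [0.1, 0.9, -1.5]
opening: 0.0123
grip_force: 80.2
t: 8.57
tool_pos: [0.4654, -0.2144, 0.1222]
tool_rot: [2.128, 2.311, -0.0]
contact_force: [-0.2, -0.1, -2.0]
opening: 0.012
grip_force: 80.2
t 8.5667 tcp [ 0.4654 -0.2144  0.1222] xyaw 94.7 tilt [ 0. -0. -1.] F [-0.22 -0.06 -2.01]
togo mm [ 0.6 -0.3 -3.5] roll 3.365676104831971e-05
[-0.00806557 -0.02301699  0.00881135]
```

```bash
python3 -m handwheel '[{"tx":0,"ty":0,"tz":1,"roll":0},{"tx":0,"ty":0,"tz":1,"roll":0},{"tx":0,"ty":0,"tz":1,"roll":0},{"tx":0,"ty":0,"tz":0,"roll":0},{"tx":0,"ty":0,"tz":0,"roll":0}]'
python3 -m handwheel '[{"tx":0,"ty":0,"tz":1,"roll":0},{"tx":0,"ty":0,"tz":1,"roll":0},{"tx":0,"ty":0,"tz":0,"roll":0},{"tx":0,"ty":0,"tz":0,"roll":0}]'
python3 - <<'E'
from h import *
togo(.465,-.2138,.1257,94.7);print(ctrl.get_obs()["wrist_torque"])
E
```

```text
t: 8.98
tool_pos: [0.4653, -0.2143, 0.119]
tool_rot: [-2.128, -2.31, 0.0]
contact_force: [-0.1, 0.1, -1.6]
opening: 0.0118
grip_force: 80.2
t: 9.32
tool_pos: [0.4656, -0.2145, 0.1177]
tool_rot: [2.128, 2.31, 0.0]
contact_force: [-0.9, 0.8, 1.8]
opening: 0.0122
grip_force: 80.6
t 9.3167 tcp [ 0.4656 -0.2145  0.1177] xyaw 94.7 tilt [ 4.e-04 -3.e-04 -1.e+00] F [-0.9   0.77  1.77]
togo mm [ 0.7 -0.5 -8. ] roll -3.804026997041052e-05
[ 0.11391429  0.23640309 -0.03500969]
```

The teeth are in the slots and the nose is touching at TCP z of about 0.1175. Pressing down.

```bash
python3 -m handwheel '[{"tx":0,"ty":0,"tz":1,"roll":0},{"tx":0,"ty":0,"tz":1,"roll":0},{"tx":0,"ty":0,"tz":1,"roll":0},{"tx":0,"ty":0,"tz":0,"roll":0},{"tx":0,"ty":0,"tz":0,"roll":0}]'
python3 -m handwheel '[{"tx":0,"ty":0,"tz":1,"roll":0},{"tx":0,"ty":0,"tz":1,"roll":0},{"tx":0,"ty":0,"tz":1,"roll":0},{"tx":0,"ty":0,"tz":0,"roll":0},{"tx":0,"ty":0,"tz":0,"roll":0}]'
python3 - <<'E'
from h import *
togo(.465,-.2138,.1257,94.7);print(ctrl.get_obs()["wrist_torque"])
E
```

```text
t: 9.73
tool_pos: [0.4656, -0.2145, 0.1146]
tool_rot: [2.128, 2.31, 0.0]
contact_force: [-2.0, 1.5, 4.5]
opening: 0.0124
grip_force: 80.9
t: 10.15
tool_pos: [0.4656, -0.2145, 0.1118]
tool_rot: [2.128, 2.31, 0.0]
contact_force: [-2.8, 1.1, 6.8]
opening: 0.0124
grip_force: 81.3
t 10.15 tcp [ 0.4656 -0.2145  0.1118] xyaw 94.7 tilt [ 4.e-04 -3.e-04 -1.e+00] F [-2.83  1.13  6.81]
togo mm [  0.8  -0.6 -13.9] roll 2.5953856370984665e-05
[0.23717049 0.36199446 0.02172601]
```

```bash
python3 -m handwheel '[{"tx":0.8,"ty":-0.6,"tz":0,"roll":0},{"tx":0,"ty":0,"tz":1,"roll":0},{"tx":0,"ty":0,"tz":1,"roll":0},{"tx":0,"ty":0,"tz":0,"roll":0},{"tx":0,"ty":0,"tz":0,"roll":0}]'
python3 - <<'E'
from h import *
togo(.465,-.2138,.1257,94.7);print(ctrl.get_obs()["wrist_torque"])
E
```

```text
t: 10.57
tool_pos: [0.4656, -0.2144, 0.1106]
tool_rot: [2.127, 2.309, -0.0]
contact_force: [-1.8, 0.2, 7.4]
opening: 0.0123
grip_force: 81.4
t 10.5667 tcp [ 0.4656 -0.2144  0.1106] xyaw 94.7 tilt [ 0.0021 -0.0019 -1.    ] F [-1.84  0.18  7.44]
togo mm [  0.7  -0.5 -15.1] roll -4.987115317001716e-05
[ 0.10581716  0.3121506  -0.01441025]
```

```bash
python3 -m handwheel '[{"tx":0,"ty":0,"tz":1,"roll":0},{"tx":0,"ty":0,"tz":0,"roll":0},{"tx":0,"ty":0,"tz":0,"roll":0},{"tx":0,"ty":0,"tz":0,"roll":0}]'
python3 - <<'E'
from h import *
togo(.465,-.2138,.1257,94.7);print(ctrl.get_obs()["wrist_torque"])
E
```

```text
t: 10.9
tool_pos: [0.4656, -0.2145, 0.1097]
tool_rot: [2.127, 2.309, -0.0]
contact_force: [-2.2, 0.4, 7.9]
opening: 0.0123
grip_force: 81.5
t 10.9 tcp [ 0.4656 -0.2145  0.1097] xyaw 94.7 tilt [ 0.002 -0.002 -1.   ] F [-2.24  0.42  7.93]
togo mm [  0.7  -0.5 -16. ] roll -2.755630941720518e-05
[0.10293466 0.36704329 0.0416617 ]
```

```bash
python3 -m handwheel '[{"tx":0,"ty":0,"tz":0.8,"roll":0},{"tx":0,"ty":0,"tz":0,"roll":0},{"tx":0,"ty":0,"tz":0,"roll":0.035},{"tx":0,"ty":0,"tz":0,"roll":0.035},{"tx":0,"ty":0,"tz":0,"roll":0.035},{"tx":0,"ty":0,"tz":0,"roll":0},{"tx":0,"ty":0,"tz":0,"roll":0}]'
python3 - <<'E'
from h import *
togo(.465,-.2138,.1257,94.7);print(ctrl.get_obs()["wrist_torque"])
E
```

```text
t: 11.48
tool_pos: [0.466, -0.2146, 0.1093]
tool_rot: [2.244, 2.193, 0.001]
contact_force: [-1.3, -0.2, 8.2]
opening: 0.0123
grip_force: 81.7
t 11.4833 tcp [ 0.466  -0.2146  0.1093] xyaw 88.67 tilt [ 0.0032 -0.0023 -1.    ] F [-1.33 -0.23  8.18]
togo mm [  0.7  -1.  -16.4] roll -0.10515962650093597
[ 0.06296207  0.20369175 -0.03138401]
```

```bash
python3 -m handwheel '[{"tx":0,"ty":0,"tz":0,"roll":0.035},{"tx":0,"ty":0,"tz":0,"roll":0.035},{"tx":0,"ty":0,"tz":0,"roll":0.035},{"tx":0,"ty":0,"tz":0,"roll":0},{"tx":0,"ty":0,"tz":0,"roll":0}]'
python3 - <<'E'
from h import *
togo(.465,-.2138,.1257,72.7);print(ctrl.get_obs()["wrist_torque"])
E
```

```text
t: 11.9
tool_pos: [0.4662, -0.2147, 0.1094]
tool_rot: [2.356, 2.072, 0.002]
contact_force: [-1.1, 0.6, 8.6]
opening: 0.0119
grip_force: 81.6
t 11.9 tcp [ 0.4662 -0.2147  0.1094] xyaw 82.66 tilt [ 0.0036 -0.0026 -1.    ] F [-1.06  0.59  8.61]
togo mm [  0.7  -1.2 -16.3] roll 0.17381060972627674
[ 0.0359608   0.18933126 -0.01624772]
```

```bash
python3 -m handwheel '[{"tx":0,"ty":0,"tz":0,"roll":0.035},{"tx":0,"ty":0,"tz":0,"roll":0.035},{"tx":0,"ty":0,"tz":0,"roll":0.035},{"tx":0,"ty":0,"tz":0,"roll":0.035},{"tx":0,"ty":0,"tz":0,"roll":0.035},{"tx":0,"ty":0,"tz":0,"roll":0},{"tx":0,"ty":0,"tz":0,"roll":0}]'
python3 - <<'E'
from h import *
togo(.465,-.2138,.1257,72.7);print(ctrl.get_obs()["wrist_torque"])
E
```

```text
t: 12.48
tool_pos: [0.4663, -0.2147, 0.1094]
tool_rot: [2.528, 1.858, 0.002]
contact_force: [0.2, 0.7, 8.2]
opening: 0.0121
grip_force: 81.6
t 12.4833 tcp [ 0.4663 -0.2147  0.1094] xyaw 72.63 tilt [ 0.0039 -0.0027 -1.    ] F [0.18 0.73 8.17]
togo mm [  0.5  -1.4 -16.3] roll -0.0012285872544214333
[ 0.07660705  0.17310931 -0.04148291]
```

```bash
python3 -m handwheel '[{"tx":0,"ty":0,"tz":-1,"roll":0},{"tx":0,"ty":0,"tz":-1,"roll":0},{"tx":0,"ty":0,"tz":-1,"roll":0},{"tx":0,"ty":0,"tz":0,"roll":0},{"tx":0,"ty":0,"tz":0,"roll":0}]'
python3 -m handwheel '[{"tx":0,"ty":0,"tz":-0.7,"roll":0},{"tx":0,"ty":0,"tz":-0.7,"roll":0},{"tx":0,"ty":0,"tz":0,"roll":0},{"tx":0,"ty":0,"tz":0,"roll":0}]'
python3 - <<'E'
from h import *
togo(.465,-.2138,.1257,72.7);print(ctrl.get_obs()["wrist_torque"])
E
```

```text
t: 12.9
tool_pos: [0.4663, -0.2147, 0.1121]
tool_rot: [2.528, 1.858, 0.003]
contact_force: [0.9, -0.2, 6.4]
opening: 0.012
grip_force: 81.5
t: 13.23
tool_pos: [0.4662, -0.2146, 0.113]
tool_rot: [2.528, 1.858, 0.003]
contact_force: [2.5, -2.3, 5.1]
opening: 0.012
grip_force: 81.2
t 13.2333 tcp [ 0.4662 -0.2146  0.113 ] xyaw 72.63 tilt [ 0.0039 -0.0026 -1.    ] F [ 2.5  -2.31  5.06]
togo mm [  0.4  -1.3 -12.7] roll -0.0012117968264369785
[-0.29765333 -0.47647446  0.01316754]
```

```bash
python3 -m handwheel '[{"tx":0,"ty":0,"tz":-0.7,"roll":0},{"tx":0,"ty":0,"tz":-0.5,"roll":0},{"tx":0,"ty":0,"tz":0,"roll":0},{"tx":0,"ty":0,"tz":0,"roll":0}]'
python3 - <<'E'
from h import *
togo(.465,-.2138,.1257,72.7);print(ctrl.get_obs()["wrist_torque"])
E
```

```text
t: 13.57
tool_pos: [0.4661, -0.2146, 0.1132]
tool_rot: [2.528, 1.858, 0.003]
contact_force: [6.3, -3.7, 0.3]
opening: 0.012
grip_force: 80.5
t 13.5667 tcp [ 0.4661 -0.2146  0.1132] xyaw 72.62 tilt [ 0.004  -0.0026 -1.    ] F [ 6.32 -3.71  0.25]
togo mm [  0.4  -1.2 -12.6] roll -0.0013293435242376919
[-0.62559428 -0.90803606 -0.03748688]
```

The flange won't rise past −11 mm, so the feet are in the pockets. Letting go and backing off.

```bash
python3 -m handwheel '[{"tx":0,"ty":0,"tz":0,"roll":0},{"tx":0,"ty":0,"tz":0,"roll":0},{"tx":0,"ty":0,"tz":0,"roll":0},{"tx":0,"ty":0,"tz":0,"roll":0},{"tx":0,"ty":0,"tz":-10,"roll":0},{"tx":0,"ty":0,"tz":-20,"roll":0},{"tx":0,"ty":0,"tz":-30,"roll":0},{"tx":0,"ty":0,"tz":-30,"roll":0},{"tx":0,"ty":0,"tz":-30,"roll":0},{"tx":40,"ty":0,"tz":0,"roll":0},{"tx":0,"ty":0,"tz":0,"roll":0},{"tx":0,"ty":0,"tz":0,"roll":0}]' 50
python3 - <<'E'
from h import *
im,d,X,T=cloud("wrist");cv2.imwrite("pics/w5.png",im[...,::-1])
c=np.array([.465,-.2138]);D=np.hypot(*(X[...,:2]-c).transpose(2,0,1))
b=X[(D<.04)&(X[...,2]>.122)&(X[...,2]<.145)];print("bar",len(b),cv2.minAreaRect(b[:,:2].astype(np.float32)*1000),np.median(b[:,2]))
b=X[(D<.095)&(X[...,2]>.092)&(X[...,2]<.115)];print("disc",len(b),cv2.minEnclosingCircle(b[:,:2].astype(np.float32)*1000),np.median(b[:,2]))
r=b[np.hypot(*(b[:,:2]-c).T)>.06]
print("slopes",np.linalg.lstsq(np.c_[r[:,:2],np.ones(len(r))],r[:,2],rcond=None)[0][:2]); togo(.465,-.2138,.1,72.7)
E
```

```text
t: 14.57
tool_pos: [0.4771, -0.1744, 0.2342]
tool_rot: [2.528, 1.863, 0.001]
contact_force: [-0.2, -1.1, 0.2]
opening: 0.0501
grip_force: 0.0
bar 916 ((466.0135192871094, -214.11456298828125), (58.826026916503906, 13.281256675720215), 72.62045288085938) 0.13111557295738915
disc 13146 ((465.54742431640625, -214.98545837402344), 80.02063751220703) 0.10494458736539233
slopes [ 0.00017498 -0.0020188 ]
t 14.6167 tcp [ 0.4765 -0.1749  0.2332] xyaw 72.72 tilt [-1.e-04 -3.e-04 -1.e+00] F [-1.03 -0.76 -0.37]
togo mm [-40.5   0.5 133.2] roll 0.00041360818524169486
```

View pics/w5.png

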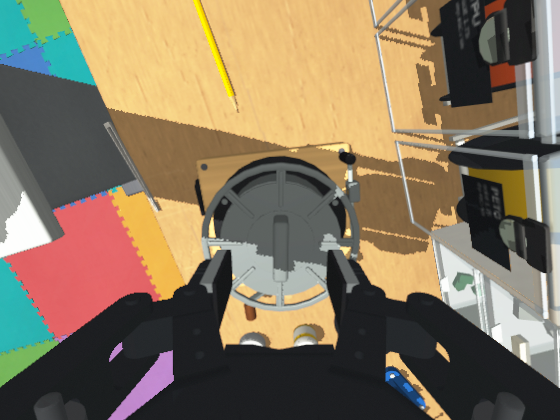

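The picture shows the flange centred on the core at about (281,238), level and released. The bar top, corrected for camera bias, is at 0.132 m, so the origin is 11 mm below the rim, which means locked.

```bash
python3 -c "
from station import ctrl; print(ctrl.finish_job())"
```

```text
the job is handed in; nothing more can be done
None
```

The flange is locked on the winder: it stays down by itself 11 mm below the rim, level and centred, with the gripper clear; I handed the job in at about 14.6 s, and no verdict came back.

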